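Load a well plate into the sloping stand and clamp it

ROBOT

A 7-joint arm with a two-finger parallel gripper is mounted at the origin on a cart in front of the work surface, level with it; the furniture and walls round the work are solid. World frame = base frame: x ahead of the robot, y to its left, z up, the work surface at z = 0. Lengths are in m, angles in rad, forces in N, time in s.
With the tool pointing down it reaches from about 0.4 to 0.85 m from the base axis. Payload 4.4 kg.
Tool frame: the origin (TCP) lies on the centre line of the jaws, within the pads' length; the fingertips stand 22 mm ahead of it and the grasp point (between the pads) lies 3 mm ahead of it (tip_extent is the distance from the TCP to the fingertips, in m); z points along the fingers, y is the line along which they close (so a half turn about z gives the same grasp; the last joint's range is limited). The gripper opens to 94 mm and grips with 3 to 60 N. Pads are 16 mm wide; open, the fingers measure 119 mm over their backs; the gripper's body (75 mm by 177 mm) begins 78 mm behind the grasp point.
Start: joints at [1.252, 0.628, 0.038, 1.517, -0.027, 0.996, -0.02], TCP at [0.163, -0.629, 0.227] pointing down, gripper open.
Joint ranges: [-3.06, 3.06], [-0.37, 2.12], [-1.25, 1.32], [0.18, 2.47], [-1.1, 4.24], [0.23, 1.98], [-2.94, 2.94]. Speed limits (rad/s): [2.57, 2.57, 3.14, 3.14, 3.14, 3.14, 3.14].

INTERFACE

Orientations are given as a 3x3 rotation matrix whose columns are the frame's x, y, z axes.
In Python, from cell import * gives the robot as it stands. The module is installed in compiled form; this text tells all that it offers.
- The arm moves only by the shell command python3 -m jog 'ROWS' [FORCE]. ROWS is JSON, a list of rows, each an object with "delta_pos": the shift along the tool's x, y, z in m, a list of three; "spin": the turn about the tool's z in rad; "fingers": the closure, from 0 (fully open) to 1 (shut). In form: [{"delta_pos": [x, y, z], "spin": spin, "fingers": fingers}, ...]. A call has 1 to 8 rows; each row shifts and turns the commanded pose from where the row before left it, along the tool's axes as they then stand; what a row does not reach is not made up. A row lasts 1/8 s, in which the tool goes at most 62.5 mm and 10.7 degrees, less where a joint would pass 70% of its speed; a pose out of reach is approached as far as the arm can. A call with a gripper value outside its range is refused whole. The fingers move at their own pace and stop on an object; FORCE is the grip in N (left out, the last holds). Time passes only in rows, so rows that do not move let the fingers close. It gives the time, the measured TCP pose, the force, the opening and the grip force at its end, in the units of the state.
- get_obs(): the state, without advancing time (a new reading comes with each control period).
- grab_frame(name): name is "side" or "top" or "wrist"; returns (picture, depth): 480x640x3 uint8, red, green, blue; 480x640 float32, m along the optical axis (not along the pixel's ray), 0 where there is no reading.
- camera_params(name): a dict with "camera_matrix" (3x3 intrinsics, pixels), "k1" (the pictures are not rectified: a ray, as slopes to the right and down, at radius r is drawn at 1 + k1 r^2 times it, then the intrinsics apply), "rvec" (rotation vector, rad) and "tvec" (3), from world to camera coordinates, as OpenCV has them. Camera axes: x right, y down, z forward; pixel columns grow to the right and rows downward; lengths in m; the calibration is good to about 2 mm. A picture is of the moment at which its call begins: read the wrist's pose just before it. camera_params takes no time and is no camera call; for the wrist camera it gives the pose at the moment of the call.
- finish_job(): hands the job in; it is judged then, once.
The state is a dict: "time": time; "q": joint angles; "joint_vel": joint speeds; "effort": joint torques, N m; "tcp_pos": TCP position; "tool_rot": TCP orientation; "contact_force": force on the tool from outside, world axes, zero at the start; "wrist_torque": the same for the moment, N m; "grip_width": finger opening in m; "finger_force": force on a finger pad.
Only numpy, scipy, OpenCV 4.12 (cv2) and the standard library are available. Lean on these libraries where they do the work, as an engineer would, in place of code of your own. Each camera call takes 0.05 s, during which the arm holds its last target. There are 200 camera calls.

TASK

Load the white well plate into the sloping stand: lay it gently on the deck, clear of the two lipped rails and with its cut corner uphill, diagonally opposite the rails' corner, and let go so that it slides down under both lips into the corner. Then swing the clamp lever in until its rubber roller bears on the cut corner and holds the plate fast, firmly but without straining it, and leave everything else where it is.

Things in the scene. Friction and masses are not known exactly. Their poses are not given: they have to be found in the camera images.
- plate: White polystyrene many-well plate, about 60 g, loose on the desk. Foot flange 84 (x) x 60 (y) mm, 3 mm thick; on it the body, 74 x 50 mm (5 mm in all round), top 15 mm above the underside. Its (+x, +y) corner is cut off at 45 degrees, 14 mm off each flange side. Grip it across the 50 mm body, above the flange. Origin: centre of the underside; z up.
- stand: Stand, fixed to the desk: grey base 150 x 112 mm with four steel pillars under a bare aluminium sloping deck. Origin: underside of the base, at desk height, in the middle. Fixed things to keep the arm clear of: a microscope about 0.3 m tall behind the middle of the desk (x beyond 0.57 m, y -0.05 to 0.13 m) and, left of it behind the plate, a rack of tubes 0.11 m tall.
- seat (a point): Point on the deck's face where the centre of the plate's underside lies when home; deck frame: z square to the deck (30 degrees off vertical), x and y both uphill (each rises 0.35 per unit), so the rails' corner (-x, -y) is lowest. Home: plate axes match these. Deck: x -58 to +106, y -46 to +64 mm; slippery (friction about 0.2): the plate slides by itself.
- low_rail (a point): Dark steel rail across the deck's low x end, 82 mm long along y; this point is on its stop face, mid length, 5 mm above the deck, at seat x = -42, y = 19 mm. The stop face is 5 mm high; a lip over it, 5 to 8 mm above the deck, overhangs 3.5 mm towards the plate, so the flange has to slide in under it.
- side_rail (a point): The like rail along the deck's low y side, 96 mm long along x; this point is on its stop face, mid length, 5 mm above the deck, at seat x = 14, y = -30 mm. Same lip. A plate laid with its centre 20 to 30 mm up from home in x and in y leaves room for fingers and for the open clamp.
- clamp: Steel lever that swings about the deck's z. Origin: on the pivot axis at the deck's face (seat x = 84, y = -16 mm); its x runs along the arm (12 mm wide, 11 to 17 mm above the deck). It starts swung back with the arm 60 to 80 degrees from the deck's x and closes anticlockwise seen from above the deck, touching a plate that is home at 135 degrees.
- clamp_roller (a point): Middle of the rubber roller under the arm, 62 mm from the pivot: upright, radius 7 mm, 1.5 to 11 mm above the deck. From touch on, its pressure on the plate gains about 1.6 times what the push at the knob gains, steeply (within about 1 mm). It holds the plate fast at 2 N or more; over 12 N would crack the plate.
- clamp_knob (a point): Middle of the lever's upright black knob, radius 7 mm, 17 to 44 mm above the deck, 100 mm from the pivot; the point is 30 mm above the deck. Frame: the lever's. The pivot is stiff: about 3 N at the knob, square to the arm, swings it; it stays where it is left and keeps up to 4.8 N of roller pressure.
- timer: Bystander: kitchen timer 58 x 64 x 22 mm.
- label_roll: Bystander: roll of labels, diameter 52, 25 mm high.
- marker: Bystander: blue marker pen 123 mm long lying on the desk.
- forceps: Bystander: forceps 126 mm long lying on the desk.
- ink_pad: Bystander: closed ink pad 66 x 100 x 15 mm.
- beaker: Bystander: small glass beaker, diameter 48, 58 mm high.

How it is judged:
By the outcome, as a careful person would: the job done as asked, in the order asked, and still so for the second after the job is handed in, with the robot touching nothing.
It also fails if it takes over 67 s, if anything falls off the work surface, if the arm or the gripper's body presses on something with over 40 N, if the wrist force passes 120 N, or if a joint passes its speed limit or range.

## Working session

There is one attempt and no reset: what is moved stays moved. The work goes in short steps, Python scripts to look and compute and a shell command to move; the robot and the scene stay as the last step left them, time stands still between calls to the robot, and variables do not carry over. Pictures are saved under pics/ and viewed, at most 10 in all, crops included, and the job is handed in when it is done.

```bash
mkdir -p pics; cat > h.py <<'E'
from cell import *
import numpy as np, cv2
def cam(n):
    p=camera_params(n); K=np.array(p["camera_matrix"],float); R=cv2.Rodrigues(np.array(p["rvec"],float))[0]
    return K,p["k1"],R,np.array(p["tvec"],float).ravel()
def ray(c,uv):
    K,k1,R,t=c; d=np.array([(uv[0]-K[0,2])/K[0,0],(uv[1]-K[1,2])/K[1,1]]); s=d.copy()
    for _ in range(20): s=d/(1+k1*(s@s))
    return -R.T@t, R.T@np.array([s[0],s[1],1.])
def onz(c,uv,z):
    o,d=ray(c,uv); return o+d*(z-o[2])/d[2]
def atd(c,uv,dep):
    o,d=ray(c,uv); return o+d*dep
def proj(c,P):
    K,k1,R,t=c; q=R@np.asarray(P)+t; s=q[:2]/q[2]; s=s*(1+k1*(s@s)); return np.array([K[0,0]*s[0]+K[0,2],K[1,1]*s[1]+K[1,2]])
def save(n,f): cv2.imwrite(f,cv2.cvtColor(n,cv2.COLOR_RGB2BGR))
E
python3 - <<'E'
from h import *
for n in("side","top"):
    c=cam(n); im,d=grab_frame(n); save(im,f"pics/{n}0.png"); np.savez(f"{n}0.npz",im=im,d=d)
    print(n,c[0].tolist(),c[1],(-c[2].T@c[3]).round(3),c[2].round(3).tolist())
s=get_obs();print(s["tcp_pos"],s["tool_rot"],s["time"],s["grip_width"])
E
```

```text
side [[539.5808920401186, 0.0, 325.66419314677336], [0.0, 539.5808920401186, 242.49483210206785], [0.0, 0.0, 1.0]] -0.10199710110549043 [ 0.526 -1.114  0.699] [[0.999, 0.031, 0.011], [0.024, -0.466, -0.885], [-0.023, 0.884, -0.466]]
top [[616.1563533099916, 0.0, 334.51347856743536], [0.0, 616.1563533099916, 247.08662050203193], [0.0, 0.0, 1.0]] -0.027167771917238577 [ 0.258 -0.025  1.516] [[0.007, -1.0, -0.006], [-0.986, -0.006, -0.166], [0.165, 0.007, -0.986]]
[ 0.16244389 -0.62878506  0.22665029] [[ 9.68215816e-01  2.50115772e-01 -4.84242212e-04]
 [ 2.50116233e-01 -9.68214458e-01  1.62289428e-03]
 [-6.29388543e-05 -1.69242875e-03 -9.99998566e-01]] 0.1 0.09401520960276602
```

View pics/top0.png

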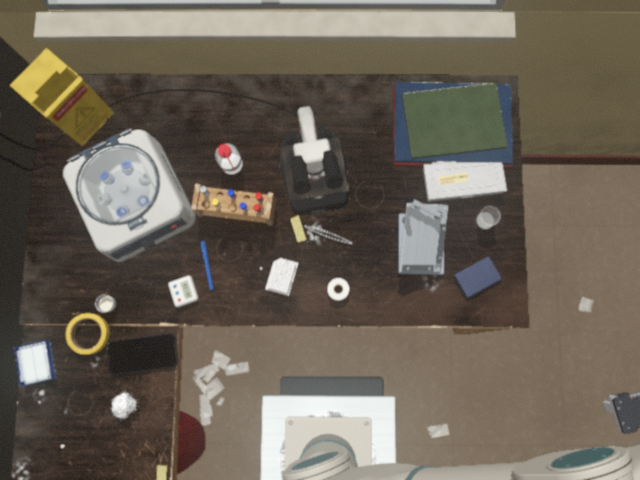

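View pics/side0.png

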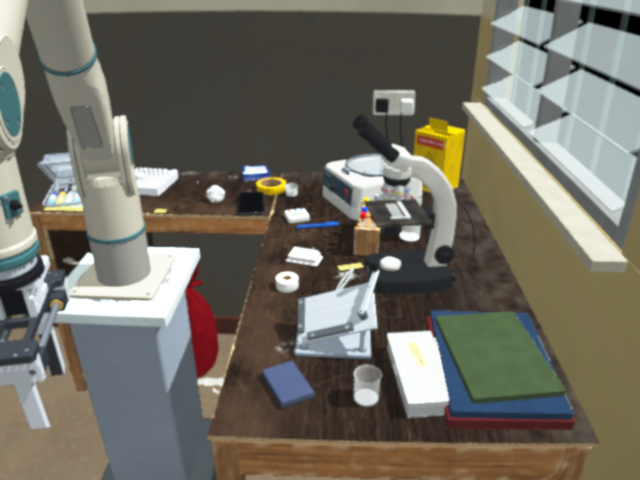

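```bash
python3 - <<'E'
from h import *
a=np.load("top0.npz"); im=a["im"]; d=a["d"]; b=np.load("side0.npz")
A=cv2.resize(im[190:285,380:465],None,fx=4.7,fy=4.7,interpolation=cv2.INTER_CUBIC)
B=cv2.resize(im[250:305,255:310],None,fx=4.7,fy=4.7,interpolation=cv2.INTER_CUBIC)
C=cv2.resize(b["im"][265:365,285:385],None,fx=3,fy=3,interpolation=cv2.INTER_CUBIC)
o=np.zeros((600,800,3),np.uint8); o[:A.shape[0],:A.shape[1]]=A; o[:B.shape[0],410:410+B.shape[1]]=B; o[280:580,410:710]=C
save(o,"pics/crop.png")
c=cam("top"); P=[];
for v in range(195,280):
  for u in range(393,455):
    if d[v,u]>0:
      p=atd(c,(u,v),d[v,u]); 
      if p[2]>0.03: P.append(p)
P=np.array(P); print(len(P),P.min(0),P.max(0))
rng=np.random.default_rng(0);best=None
for _ in range(600):
  q=P[rng.choice(len(P),3,False)]; n=np.cross(q[1]-q[0],q[2]-q[0]); n/=np.linalg.norm(n)+1e-12
  m=abs((P-q[0])@n)<.0025
  if best is None or m.sum()>best.sum(): best=m
Q=P[best]; m=Q.mean(0); n=np.linalg.svd(Q-m,full_matrices=False)[2][2]; n*=np.sign(n[2])
print(best.sum(),m,n,np.degrees(np.arccos(n[2])))
# plate
hsv=cv2.cvtColor(im,cv2.COLOR_RGB2HSV); M=((hsv[...,1]<60)&(hsv[...,2]>140)).astype(np.uint8); M[:250]=0;M[305:]=0;M[:,:260]=0;M[:,305:]=0
k=max(cv2.findContours(M,0,2)[0],key=cv2.contourArea); r=cv2.minAreaRect(k); print(r,cv2.contourArea(k))
for q in cv2.approxPolyDP(k,2,True)[:,0]: print(q,onz(c,q,.009).round(4))
print(onz(c,r[0],.009),[onz(c,q,.009).round(4).tolist() for q in cv2.boxPoints(r)])
E
```

```text
2952 [ 0.44437496 -0.30889976  0.03007336] [ 0.63987222 -0.16824494  0.17372505]
1388 [ 0.52770406 -0.22082884  0.07585235] [-0.35770799 -0.35545127  0.86353888] 30.283719430760705
((281.4056396484375, 275.3302001953125), (25.411701202392578, 34.75221633911133), 15.945395469665527) 791.0
[279 258] [0.4826 0.123  0.009 ]
[272 264] [0.4675 0.14   0.009 ]
[265 288] [0.4079 0.1558 0.009 ]
[288 295] [0.391  0.0989 0.009 ]
[297 262] [0.4728 0.0782 0.009 ]
[0.43944057 0.1161202  0.009     ] [[0.4065, 0.1572, 0.009], [0.4897, 0.1356, 0.009], [0.4726, 0.0748, 0.009], [0.3898, 0.0968, 0.009]]
```

View pics/crop.png

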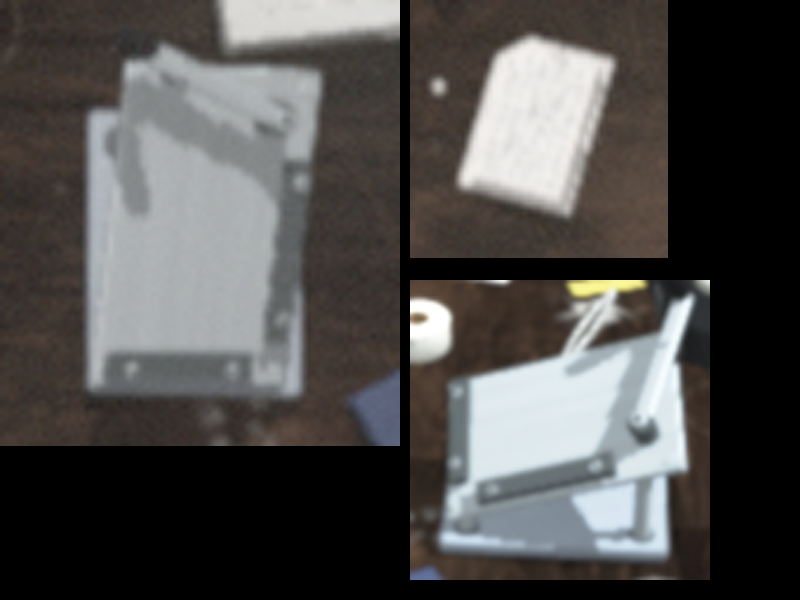

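The plate's cut corner is far-left (crop 500,45), so plate yaw is about -14°. On the stand, deck x is roughly world +x. The low rail is at crop (180,370), the side rail at (290,260), and the clamp pivot is at the far right with its arm pointing up and left. I'll move now and look at the stand from the wrist camera on the way.

```bash
python3 -m jog '[{"delta_pos":[0.0414,-0.0151,-0.0113],"spin":0,"fingers":0},{"delta_pos":[0.0414,-0.0151,-0.0113],"spin":0,"fingers":0},{"delta_pos":[0.0414,-0.0151,-0.0113],"spin":0,"fingers":0},{"delta_pos":[0.0414,-0.0151,-0.0113],"spin":0,"fingers":0},{"delta_pos":[0.0414,-0.0151,-0.0113],"spin":0,"fingers":0},{"delta_pos":[0.0414,-0.0151,-0.0113],"spin":0,"fingers":0},{"delta_pos":[0.0414,-0.0151,-0.0113],"spin":0,"fingers":0},{"delta_pos":[0.0414,-0.0151,-0.0113],"spin":0,"fingers":0}]' 3
python3 -m jog '[{"delta_pos":[0.0141,-0.0545,0],"spin":0.12,"fingers":0},{"delta_pos":[0.02,-0.05,0],"spin":0.13,"fingers":0},{"delta_pos":[0,0,0],"spin":0,"fingers":0}]'
python3 - <<'E'
from h import *
im,d=grab_frame("wrist"); c=cam("wrist"); save(im,"pics/w1.png"); np.savez("w1.npz",im=im,d=d); 
import pickle; pickle.dump(c,open("w1c.pkl","wb"))
s=get_obs();print(s["tcp_pos"],s["tool_rot"],s["time"]); print(-c[2].T@c[3],c[2])
E
```

```text
time: 1.1
tcp_pos: [0.4539, -0.4285, 0.3179]
tool_rot: [[0.968, 0.25, -0.001], [0.25, -0.968, 0.0], [-0.0, -0.001, -1.0]]
contact_force: [0.4, 0.4, -0.4]
grip_width: 0.0938
finger_force: 0.0
time: 1.48
tcp_pos: [0.4683, -0.3156, 0.3178]
tool_rot: [[1.0, 0.011, 0.0], [0.011, -1.0, 0.003], [0.0, -0.003, -1.0]]
contact_force: [-0.4, -0.0, 0.0]
grip_width: 0.0942
finger_force: 0.0
[ 0.46706908 -0.31893407  0.31783603] [[ 9.99970301e-01  7.70498098e-03 -1.73227009e-04]
 [ 7.70507734e-03 -9.99970157e-01  5.62630664e-04]
 [-1.68886780e-04 -5.63948682e-04 -9.99999827e-01]] 1.525
[ 0.53442643 -0.31894055  0.47512805] [[ 8.02945747e-03 -9.99967763e-01 -2.27894648e-05]
 [-9.71904770e-01 -7.80948087e-03  2.35244828e-01]
 [-2.35237422e-01 -1.86673915e-03 -9.71936145e-01]]
```

View pics/w1.png

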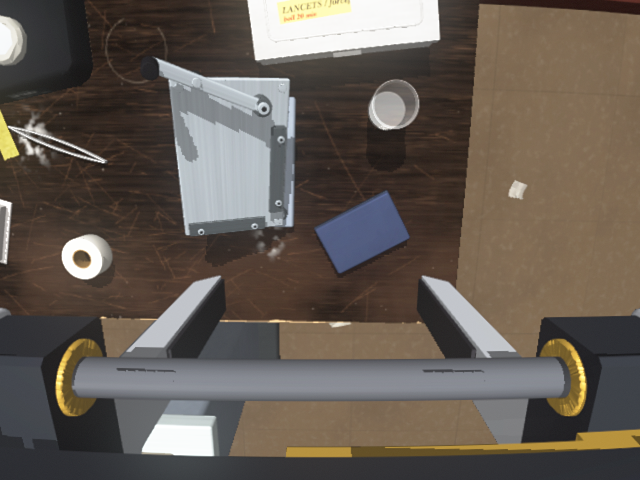

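The wrist view shows the pivot at (263,105), the knob at (150,67), the low rail along row ~228 and the side rail along column ~279. Next I'll fit the deck frame.

```bash
python3 - <<'E'
from h import *
import pickle
a=np.load("w1.npz"); im,d=a["im"],a["d"]; c=pickle.load(open("w1c.pkl","rb"))
P=[]
for v in range(120,212,2):
  for u in range(195,265,2):
    if d[v,u]>0: P.append(atd(c,(u,v),d[v,u]))
P=np.array(P)
for _ in range(5):
  m=P.mean(0); n=np.linalg.svd(P-m,full_matrices=False)[2][2]; n*=np.sign(n[2]); r=abs((P-m)@n); P=P[r<max(2*np.median(r),.001)]
print(len(P),m,n,np.degrees(np.arccos(n[2])),np.median(r))
up=np.array([0,0,1])-n*n[2]; up/=np.linalg.norm(up); h=np.cross(n,up)
x=(up-h)/2**.5; y=(up+h)/2**.5; R=np.c_[x,y,n]; print(R.round(3).tolist())
def deck(uv,z):
    o,dd=ray(c,uv); s=((m-o)@n+z)/(dd@n); return (o+dd*s-m)@R
# dark rails
g=cv2.cvtColor(im,cv2.COLOR_RGB2GRAY)
for nm,(u0,u1,v0,v1) in dict(low=(180,272,215,238),side=(268,290,120,214)).items():
    s=im[v0:v1,u0:u1].astype(int); M=((s.max(2)<135)&(s.min(2)>45)&(s.max(2)-s.min(2)<30)).astype(np.uint8)
    k=max(cv2.findContours(M,0,2)[0],key=cv2.contourArea); r=cv2.minAreaRect(k); b=cv2.boxPoints(r)+[u0,v0]
    print(nm,r,cv2.contourArea(k)); print([(q.round(1).tolist(),(1000*deck(q,.008)).round(1).tolist()) for q in b])
for nm,uv,z in [("piv",(263,105),.02),("knobtop",(150,67),.044),("ls1",(201,232),.008),("ls2",(254,226),.008),("ss1",(281,139),.008),("ss2",(278,203),.008)]: print(nm,(1000*deck(uv,z)).round(1), d[uv[1],uv[0]], ((atd(c,uv,d[uv[1],uv[0]])-m)@R*1000).round(1))
np.savez("deck.npz",R=R,m=m)
E
```

```text
1296 [ 0.51904199 -0.22606211  0.07185908] [-0.361169   -0.33929176  0.86858393] 29.7055017935979 0.00039206337224576194
[[0.932, -0.037, -0.361], [-0.095, 0.936, -0.339], [0.35, 0.35, 0.869]]
low ((45.5, 11.0), (22.0, 91.0), 90.0) 1156.5
[([180.0, 215.0], [-47.5, 52.9, 8.0]), ([271.0, 215.0], [-57.1, -43.3, 8.0]), ([271.0, 237.0], [-86.7, -44.2, 8.0]), ([180.0, 237.0], [-74.3, 55.4, 8.0])]
side ((10.0, 49.0), (88.0, 18.0), 90.0) 1355.5
[([269.0, 125.0], [44.5, -37.8, 8.0]), ([287.0, 125.0], [44.3, -55.9, 8.0]), ([287.0, 213.0], [-56.4, -61.7, 8.0]), ([269.0, 213.0], [-54.3, -40.9, 8.0])]
piv [ 67.  -28.6  20. ] 0.35173333 [ 67.1 -28.5  20.6]
knobtop [102.   63.6  44. ] 0.2835929 [102.   63.6  44.1]
ls1 [-70.6  33.4   8. ] 0.41525963 [-69.2  33.5  10.1]
ls2 [-69.5 -24.2   8. ] 0.4346571 [-68.6 -23.9   9.4]
ss1 [ 30.1 -50.5   8. ] 0.38688624 [ 31.  -49.9  10.3]
ss2 [-42.6 -50.7   8. ] 0.42790824 [-41.6 -50.2   9.9]
```

```bash
python3 -m jog '[{"delta_pos":[-0.006,-0.054,0.01],"spin":0,"fingers":0},{"delta_pos":[-0.006,-0.054,0.01],"spin":0,"fingers":0},{"delta_pos":[-0.006,-0.054,0.01],"spin":0,"fingers":0},{"delta_pos":[-0.006,-0.054,0.01],"spin":0,"fingers":0},{"delta_pos":[-0.006,-0.054,0.01],"spin":0,"fingers":0},{"delta_pos":[-0.006,-0.054,0.01],"spin":0,"fingers":0},{"delta_pos":[-0.006,-0.054,0.01],"spin":0.12,"fingers":0},{"delta_pos":[-0.004,-0.05,0.01],"spin":0.13,"fingers":0}]' 3
python3 -m jog '[{"delta_pos":[0,0,0],"spin":0,"fingers":0},{"delta_pos":[0,0,0],"spin":0,"fingers":0}]'
cat > plate.py <<'E'
from h import *
import sys
s=get_obs(); c=cam("wrist"); im,d=grab_frame("wrist"); save(im,sys.argv[1])
T=np.array(s["tool_rot"]); p=np.array(s["tcp_pos"]); print(p,np.degrees(np.arctan2(T[1,0],T[0,0])),s["time"])
hsv=cv2.cvtColor(im,cv2.COLOR_RGB2HSV); M=((hsv[...,1]<50)&(hsv[...,2]>150)).astype(np.uint8)
z=np.zeros_like(M)
for k in sorted(cv2.findContours(M,0,2)[0],key=cv2.contourArea)[-4:]:
    (u,v),wh,an=cv2.minAreaRect(k); print("contour",u,v,wh,cv2.contourArea(k),onz(c,(u,v),.009).round(3))
    if abs(onz(c,(u,v),.009)[:2]-[.44,.117]).max()<.04:
        for q in cv2.approxPolyDP(k,4,True)[:,0]: print(q,"flange",onz(c,q,.003).round(4),"top",onz(c,q,.015).round(4))
E
python3 plate.py pics/w2.png
```

```text
time: 2.52
tcp_pos: [0.4255, 0.107, 0.2376]
tool_rot: [[0.968, -0.251, 0.0], [-0.251, -0.968, -0.001], [0.001, 0.0, -1.0]]
contact_force: [0.5, -0.1, -0.6]
grip_width: 0.0941
finger_force: 0.0
time: 2.78
tcp_pos: [0.4256, 0.1053, 0.2377]
tool_rot: [[0.969, -0.245, -0.0], [-0.245, -0.969, -0.001], [0.0, 0.001, -1.0]]
contact_force: [0.5, -0.4, 0.1]
grip_width: 0.094
finger_force: 0.0
[0.42561518 0.10526444 0.23772708] -14.207580191580705 2.775
contour 96.22943878173828 301.2823791503906 (63.204776763916016, 54.910064697265625) 2763.0 [0.4   0.36  0.009]
contour 434.5552673339844 423.34912109375 (45.15898895263672, 186.3199920654297) 4026.0 [0.161 0.034 0.009]
contour 304.5 207.5 (83.0, 61.0) 4790.0 [0.442 0.117 0.009]
[288 166] flange [0.4849 0.1226 0.003 ] top [0.4851 0.1215 0.015 ]
[274 180] flange [0.4752 0.1396 0.003 ] top [0.4757 0.1381 0.015 ]
[275 248] flange [0.4079 0.1575 0.003 ] top [0.4104 0.1554 0.015 ]
[332 249] flange [0.3924 0.1007 0.003 ] top [0.3954 0.1003 0.015 ]
[335 167] flange [0.4726 0.0779 0.003 ] top [0.4732 0.0782 0.015 ]
contour 321.0 381.5 (27.0, 496.0) 11344.5 [0.249 0.149 0.009]
```

View pics/w2.png

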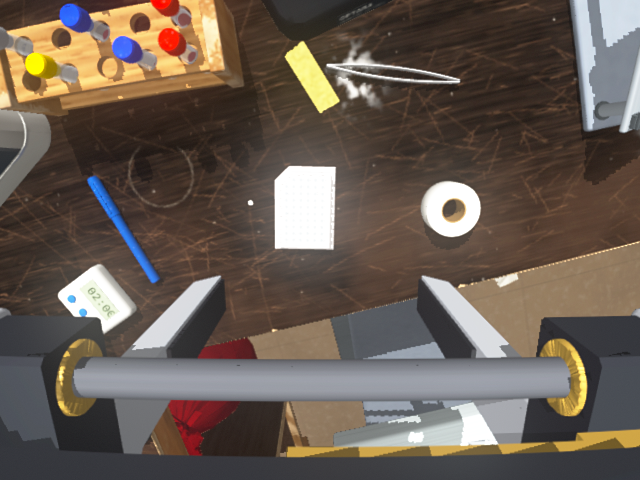

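The plate is at (275–335,166–249) with its cut corner at the top left. That puts its centre at (0.440,0.118) with yaw -15.3°. Now I'll descend and grip.

```bash
python3 -m jog '[{"delta_pos":[0.011,-0.0156,0.03],"spin":0.02,"fingers":0},{"delta_pos":[0,0,0.05],"spin":0,"fingers":0},{"delta_pos":[0,0,0.05],"spin":0,"fingers":0},{"delta_pos":[0,0,0.04],"spin":0,"fingers":0.2},{"delta_pos":[0,0,0.03],"spin":0,"fingers":0.2},{"delta_pos":[0,0,0.008],"spin":0,"fingers":0.3},{"delta_pos":[0,0,0],"spin":0,"fingers":0.4},{"delta_pos":[0,0,0],"spin":0,"fingers":0.45}]' 8
python3 -m jog '[{"delta_pos":[0,0,0],"spin":0,"fingers":0.6},{"delta_pos":[0,0,0],"spin":0,"fingers":0.6},{"delta_pos":[0,0,0],"spin":0,"fingers":0.6}]' 8
```

```text
time: 3.82
tcp_pos: [0.4409, 0.1184, 0.031]
tool_rot: [[0.964, -0.266, 0.0], [-0.266, -0.964, -0.0], [0.0, 0.0, -1.0]]
contact_force: [-0.0, -0.2, -0.1]
grip_width: 0.0526
finger_force: 0.0
time: 4.2
tcp_pos: [0.4407, 0.1192, 0.0311]
tool_rot: [[0.964, -0.264, 0.0], [-0.264, -0.964, -0.0], [0.001, 0.0, -1.0]]
contact_force: [0.9, -1.3, 6.4]
grip_width: 0.0497
finger_force: 8.0
```

```bash
python3 -m jog '[{"delta_pos":[0,0,-0.02],"spin":0,"fingers":0.6},{"delta_pos":[0,0,-0.05],"spin":0,"fingers":0.6},{"delta_pos":[0,0,-0.05],"spin":0,"fingers":0.6},{"delta_pos":[0,0,-0.05],"spin":-0.085,"fingers":0.6},{"delta_pos":[0,0,-0.05],"spin":-0.085,"fingers":0.6},{"delta_pos":[0.003,0.03,0],"spin":0,"fingers":0.6},{"delta_pos":[0.005,0.05,0],"spin":0,"fingers":0.6},{"delta_pos":[0.005,0.05,0],"spin":0,"fingers":0.6}]' 8
python3 -m jog '[{"delta_pos":[0.005,0.05,0],"spin":0,"fingers":0.6},{"delta_pos":[0.005,0.05,0],"spin":0,"fingers":0.6},{"delta_pos":[0.03,0.042,0],"spin":0,"fingers":0.6},{"delta_pos":[0.03,0.04,0],"spin":0,"fingers":0.6},{"delta_pos":[0.02,0.025,0.02],"spin":0,"fingers":0.6},{"delta_pos":[0,0,0.02],"spin":0,"fingers":0.6},{"delta_pos":[0,0,0],"spin":0,"fingers":0.6},{"delta_pos":[0,0,0],"spin":0,"fingers":0.6}]' 8
python3 - <<'E'
from h import *
im,_=grab_frame("side"); save(cv2.resize(im[200:370,230:430],None,fx=3,fy=3,interpolation=cv2.INTER_CUBIC),"pics/s1.png"); s=get_obs(); print(s["tcp_pos"],s["contact_force"])
E
```

```text
time: 5.2
tcp_pos: [0.4403, -0.012, 0.2507]
tool_rot: [[0.995, -0.095, -0.001], [-0.095, -0.995, -0.0], [-0.001, 0.0, -1.0]]
contact_force: [-0.0, -0.4, -0.6]
grip_width: 0.0497
finger_force: 8.0
time: 6.2
tcp_pos: [0.5103, -0.2253, 0.2111]
tool_rot: [[0.995, -0.096, -0.0], [-0.096, -0.995, -0.0], [-0.0, 0.0, -1.0]]
contact_force: [0.2, -0.5, -0.6]
grip_width: 0.0502
finger_force: 8.0
[ 0.51049886 -0.22537592  0.21135303] [-0.62077623  0.3482749  -0.38437878]
```

View pics/s1.png

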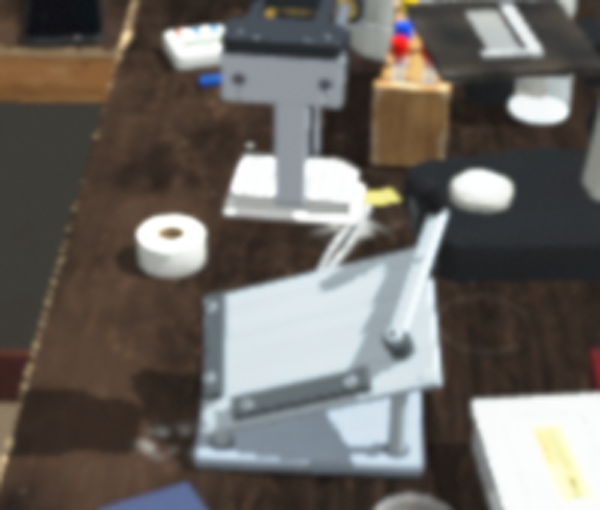

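The plate is held level (crop 225–365,155–215) above the stand. I'll go down to just above the deck.

```bash
python3 -m jog '[{"delta_pos":[0.0047,-0.0085,0.03],"spin":0,"fingers":0.6},{"delta_pos":[0,0,0.03],"spin":0,"fingers":0.6},{"delta_pos":[0,0,0.012],"spin":0,"fingers":0.6},{"delta_pos":[0,0,0],"spin":0,"fingers":0.6},{"delta_pos":[0,0,0],"spin":0,"fingers":0.6}]' 4
python3 -m jog '[{"delta_pos":[0,0,0.003],"spin":0,"fingers":0.6},{"delta_pos":[0,0,0.003],"spin":0,"fingers":0.6},{"delta_pos":[0,0,0.003],"spin":0,"fingers":0.6},{"delta_pos":[0,0,0],"spin":0,"fingers":0.6}]' 4
python3 -m jog '[{"delta_pos":[0,0,0.001],"spin":0,"fingers":0.6},{"delta_pos":[0,0,0.001],"spin":0,"fingers":0.6},{"delta_pos":[0,0,0],"spin":0,"fingers":0.6}]' 4
python3 -m jog '[{"delta_pos":[0,0,0.001],"spin":0,"fingers":0.6},{"delta_pos":[0,0,0.001],"spin":0,"fingers":0.6},{"delta_pos":[0,0,0],"spin":0,"fingers":0.6}]' 4
```

```text
time: 6.88
tcp_pos: [0.5164, -0.2182, 0.1397]
tool_rot: [[0.995, -0.097, 0.001], [-0.097, -0.995, -0.001], [0.001, 0.001, -1.0]]
contact_force: [0.2, -0.3, -1.0]
grip_width: 0.0503
finger_force: 4.0
time: 7.38
tcp_pos: [0.5153, -0.2178, 0.1292]
tool_rot: [[0.995, -0.097, -0.002], [-0.097, -0.995, -0.0], [-0.002, 0.0, -1.0]]
contact_force: [-0.6, 0.4, -1.3]
grip_width: 0.0497
finger_force: 4.0
time: 7.75
tcp_pos: [0.5154, -0.2179, 0.1274]
tool_rot: [[0.995, -0.097, -0.001], [-0.097, -0.995, -0.0], [-0.001, 0.0, -1.0]]
contact_force: [0.2, -1.0, -1.3]
grip_width: 0.05
finger_force: 4.0
time: 8.12
tcp_pos: [0.5154, -0.2179, 0.1254]
tool_rot: [[0.995, -0.097, -0.001], [-0.097, -0.995, -0.0], [-0.001, 0.0, -1.0]]
contact_force: [-0.4, -0.5, -0.1]
grip_width: 0.0496
finger_force: 4.0
```

```bash
python3 -m jog '[{"delta_pos":[0,0,0.001],"spin":0,"fingers":0.6},{"delta_pos":[0,0,0.001],"spin":0,"fingers":0.6},{"delta_pos":[0,0,0],"spin":0,"fingers":0.6}]' 4
python3 -m jog '[{"delta_pos":[0,0,0.001],"spin":0,"fingers":0.6},{"delta_pos":[0,0,0.001],"spin":0,"fingers":0.6},{"delta_pos":[0,0,0],"spin":0,"fingers":0.6}]' 4
python3 - <<'E'
from h import *
im,_=grab_frame("side"); save(cv2.resize(im[230:370,270:410],None,fx=4,fy=4,interpolation=cv2.INTER_CUBIC),"pics/s2.png"); s=get_obs(); print(s["tcp_pos"],s["contact_force"])
E
```

```text
time: 8.5
tcp_pos: [0.5154, -0.218, 0.1234]
tool_rot: [[0.995, -0.097, -0.001], [-0.097, -0.995, -0.0], [-0.001, 0.0, -1.0]]
contact_force: [-1.1, 0.4, -0.1]
grip_width: 0.0502
finger_force: 4.0
time: 8.88
tcp_pos: [0.5155, -0.2179, 0.1214]
tool_rot: [[0.995, -0.097, -0.001], [-0.097, -0.995, -0.0], [-0.001, 0.0, -1.0]]
contact_force: [-0.1, -0.5, 0.6]
grip_width: 0.05
finger_force: 4.0
[ 0.51551623 -0.21781678  0.12139819] [-0.51152252 -0.50396462 -0.42954111]
```

View pics/s2.png

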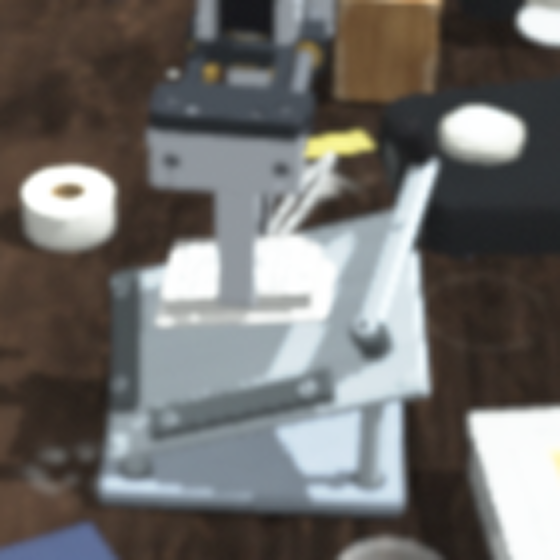

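The plate's lower edge (155,322)–(325,315) has started to pitch against the deck, so the compliant pivot works. I'll continue down.

```bash
python3 -m jog '[{"delta_pos":[0,0,0.001],"spin":0,"fingers":0.6},{"delta_pos":[0,0,0.001],"spin":0,"fingers":0.6},{"delta_pos":[0,0,0],"spin":0,"fingers":0.6}]' 3
python3 -m jog '[{"delta_pos":[0,0,0.001],"spin":0,"fingers":0.6},{"delta_pos":[0,0,0.001],"spin":0,"fingers":0.6},{"delta_pos":[0,0,0],"spin":0,"fingers":0.6}]' 3
python3 - <<'E'
from h import *
im,_=grab_frame("side"); save(cv2.resize(im[230:370,270:410],None,fx=4,fy=4,interpolation=cv2.INTER_CUBIC),"pics/s3.png"); s=get_obs(); print(s["tcp_pos"],s["contact_force"])
E
```

```text
time: 9.3
tcp_pos: [0.5155, -0.2178, 0.1193]
tool_rot: [[0.995, -0.097, -0.001], [-0.097, -0.995, -0.0], [-0.001, 0.0, -1.0]]
contact_force: [-0.6, -0.1, -0.4]
grip_width: 0.0499
finger_force: 3.0
time: 9.68
tcp_pos: [0.5155, -0.2178, 0.1174]
tool_rot: [[0.995, -0.097, -0.001], [-0.097, -0.995, -0.0], [-0.001, 0.0, -1.0]]
contact_force: [0.0, -0.4, -0.1]
grip_width: 0.0498
finger_force: 3.0
[ 0.51552671 -0.217797    0.11741068] [-0.33181227  0.59485359 -0.53401577]
```

View pics/s3.png

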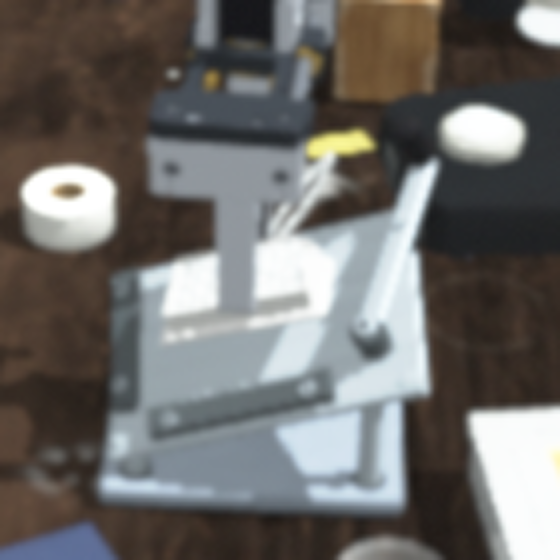

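```bash
python3 -m jog '[{"delta_pos":[0,0,0.001],"spin":0,"fingers":0.6},{"delta_pos":[0,0,0.0005],"spin":0,"fingers":0.6},{"delta_pos":[0,0,0],"spin":0,"fingers":0.6}]' 3
python3 -m jog '[{"delta_pos":[0,0,0.0005],"spin":0,"fingers":0.6},{"delta_pos":[0,0,0.0005],"spin":0,"fingers":0.6},{"delta_pos":[0,0,0],"spin":0,"fingers":0.6}]' 3
python3 - <<'E'
from h import *
im,_=grab_frame("side"); np.save("s4.npy",im); s=get_obs(); print(s["tcp_pos"],s["contact_force"])
g=cv2.cvtColor(im,cv2.COLOR_RGB2HSV); M=((g[...,2]>205)).astype(np.uint8); M[:285]=0; M[320:]=0; M[:,:305]=0; M[:,352:]=0
for u in range(310,350,4):
    v=np.where(M[:,u])[0]; print(u,v.min() if len(v) else None,v.max() if len(v) else None)
E
```

```text
time: 10.1
tcp_pos: [0.5155, -0.218, 0.116]
tool_rot: [[0.995, -0.097, -0.001], [-0.097, -0.995, -0.0], [-0.001, 0.0, -1.0]]
contact_force: [-0.6, -0.0, -0.9]
grip_width: 0.0499
finger_force: 3.0
time: 10.48
tcp_pos: [0.5155, -0.2181, 0.115]
tool_rot: [[0.995, -0.097, -0.001], [-0.097, -0.995, -0.001], [-0.001, 0.001, -1.0]]
contact_force: [-0.6, -1.5, 1.0]
grip_width: 0.0502
finger_force: 3.0
[ 0.51552663 -0.21805384  0.11497714] [-0.4036579  -1.57858148  1.44344136]
310 297 300
314 297 309
318 296 309
322 295 308
326 None None
330 None None
334 292 312
338 286 319
342 285 319
346 290 319
```

The contact force now points along the deck normal, so the edge is seated. I'll open in small steps so the plate rolls down between the fingers.

```bash
python3 -m jog '[{"delta_pos":[0,0,0],"spin":0,"fingers":0.465},{"delta_pos":[0,0,0],"spin":0,"fingers":0.46},{"delta_pos":[0,0,0],"spin":0,"fingers":0.455},{"delta_pos":[0,0,0],"spin":0,"fingers":0.45},{"delta_pos":[0,0,0],"spin":0,"fingers":0.445}]' 3
python3 - <<'E'
from h import *
im,_=grab_frame("side"); save(cv2.resize(im[230:370,270:410],None,fx=4,fy=4,interpolation=cv2.INTER_CUBIC),"pics/s5.png"); s=get_obs(); print(s["tcp_pos"],s["contact_force"])
E
```

```text
time: 11.15
tcp_pos: [0.5155, -0.2178, 0.1149]
tool_rot: [[0.995, -0.097, -0.001], [-0.097, -0.995, -0.0], [-0.001, 0.0, -1.0]]
contact_force: [-0.3, 0.2, -0.2]
grip_width: 0.0522
finger_force: 0.0
[ 0.51547409 -0.21782289  0.11493385] [0.30977736 0.26697338 0.63578756]
```

View pics/s5.png

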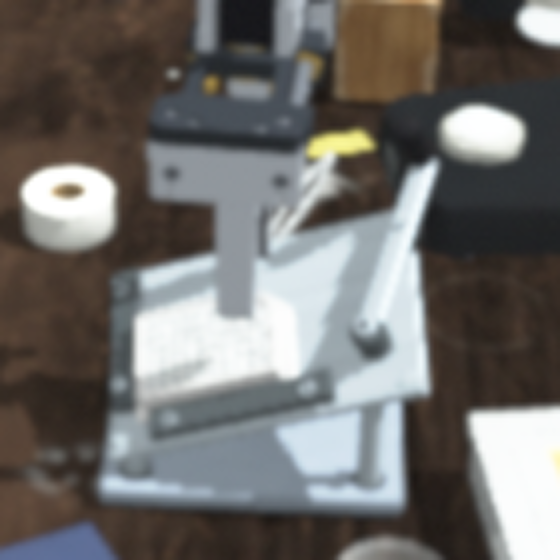

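The plate has slid down into the corner: in the crop it spans (135–295,300–400), against both rails. I'll lift off and check it numerically from the wrist.

```bash
python3 -m jog '[{"delta_pos":[0,0,-0.01],"spin":0,"fingers":0.445},{"delta_pos":[0,0,-0.03],"spin":0,"fingers":0.445},{"delta_pos":[0,0,-0.05],"spin":0,"fingers":0.445},{"delta_pos":[-0.02,0,-0.05],"spin":0,"fingers":0.445},{"delta_pos":[-0.02,0,-0.05],"spin":0,"fingers":0.445},{"delta_pos":[0,0,0],"spin":0,"fingers":0.445},{"delta_pos":[0,0,0],"spin":0,"fingers":0.445}]' 3
cat > look.py <<'E'
from h import *
import sys,pickle
c=cam("wrist"); im,d=grab_frame("wrist"); np.savez("wl.npz",im=im,d=d); pickle.dump(c,open("wlc.pkl","wb")); s=get_obs(); print(s["tcp_pos"],s["time"])
D=np.load("deck.npz"); R,m=D["R"],D["m"]; seat=m+R@[-.0185,-.0133,0]
W=np.load("w1.npz"); c0=pickle.load(open("w1c.pkl","rb"))
# deck-frame map of points, mm rel seat
v,u=np.mgrid[0:330,100:500]; pts=np.array([ (atd(c,(a,b),d[b,a])-seat)@R*1000 if d[b,a]>0 else (999,999,999) for a,b in zip(u.ravel(),v.ravel())])
X=pts; np.save("pts.npy",X)
box=lambda z0,z1,x0,x1,y0,y1: X[(X[:,2]>z0)&(X[:,2]<z1)&(X[:,0]>x0)&(X[:,0]<x1)&(X[:,1]>y0)&(X[:,1]<y1)]
t=box(12.5,18,-60,60,-50,60); print("body top n",len(t)); t2=t[:,:2].astype(np.float32)
if len(t2): r=cv2.minAreaRect(t2); print("body rect c,size,ang",r,"z",np.median(t[:,2]),"pct",np.percentile(t2,[1,99],axis=0).round(1).tolist())
k=box(38,50,-30,150,20,120); print("knob top",len(k),np.median(k,0).round(1), k.min(0).round(1),k.max(0).round(1)) if len(k) else print("no knob")
b=box(-3,3,-50,100,-45,60); print("deck z",np.median(b[:,2]) if len(b) else None)
E
python3 look.py
```

```text
time: 12.08
tcp_pos: [0.4757, -0.2138, 0.3051]
tool_rot: [[0.995, -0.097, -0.001], [-0.097, -0.995, -0.0], [-0.001, 0.0, -1.0]]
contact_force: [0.6, 0.6, 0.7]
grip_width: 0.052
finger_force: 0.0
[ 0.47551209 -0.21362049  0.30430543] 12.125
body top n 955
body rect c,size,ang ((-0.6180877685546875, 3.6720657348632812), (74.76260375976562, 50.62257766723633), 0.5874193906784058) z 12.934728453688457 pct [[-37.6, -21.3], [36.3, 28.5]]
knob top 328 [118.9  82.5  42.6] [111.7  75.1  38.3] [125.4  88.7  45.6]
deck z -1.482145109838641
```

```bash
python3 - <<'E'
import numpy as np
X=np.load("pts.npy"); X=X[abs(X).max(1)<200]; X[:,2]+=1.5
def f(a,x0,x1,y0,y1):
    Y=X[(X[:,0]>x0)&(X[:,0]<x1)&(X[:,1]>y0)&(X[:,1]<y1)]; Y=Y[np.argsort(Y[:,a])]
    for lo in np.arange(Y[:,a].min(),Y[:,a].max(),1.5):
        q=Y[(Y[:,a]>=lo)&(Y[:,a]<lo+1.5)]
        if len(q): print(round(lo,1),len(q),q[:,2].round(1)[:10].tolist())
print("across y at x -10..0"); f(1,-10,-4,-46,-15)
print("across x at y 0..10"); f(0,-60,-28,0,6)
print("across y, up edge"); f(1,-10,-4,22,40)
E
python3 - <<'E'
import sys; sys.path.insert(0,'.')
from h import *
im,_=grab_frame("top"); im2=np.load("wl.npz")["im"]
A=cv2.resize(im2[60:300,140:340],None,fx=2.5,fy=2.5,interpolation=cv2.INTER_CUBIC); save(A,"pics/w3.png")
E
```

```text
across y at x -10..0
-38.4 6 [7.0, 7.1, 7.6, 7.4, 6.6, 6.7]
-36.9 7 [7.4, 7.8, 8.2, 6.6, 7.2, 7.3, 7.7]
-35.4 6 [8.5, 6.6, 6.4, 7.5, 7.5, 7.8]
-33.9 7 [7.0, 7.5, 7.7, 7.9, 8.5, 8.7, 6.8]
-32.4 8 [7.9, 7.9, 7.8, 8.0, 7.2, 7.0, 7.1, 7.6]
-30.9 5 [6.3, 6.6, 6.5, 7.7, 7.6]
-29.4 6 [8.4, 7.0, 7.3, 8.1, 8.0, 6.7]
-27.9 9 [7.3, 9.0, 7.1, 7.4, 7.8, 7.0, 6.4, 7.3, 7.1]
-26.4 2 [7.5, 8.5]
-21.9 5 [14.1, 14.4, 14.6, 13.2, 16.0]
-20.4 14 [14.8, 12.8, 14.6, 15.4, 12.9, 12.7, 13.3, 15.5, 12.7, 13.1]
-18.9 7 [13.4, 12.0, 14.2, 12.3, 12.9, 13.2, 13.0]
-17.4 7 [12.7, 12.4, 13.2, 13.8, 13.4, 13.5, 12.0]
-15.9 3 [13.0, 13.8, 13.5]
across x at y 0..10
-54.6 4 [7.3, 7.5, 7.5, 7.5]
-53.1 6 [7.8, 9.1, 7.6, 7.3, 7.0, 9.0]
-51.6 5 [7.3, 8.3, 7.5, 7.7, 7.6]
-50.1 6 [8.1, 9.0, 7.7, 8.6, 8.4, 7.9]
-48.6 8 [7.5, 8.0, 8.0, 7.0, 8.4, 7.0, 7.6, 8.4]
-47.1 4 [7.5, 6.7, 7.8, 8.6]
-45.6 7 [8.2, 6.6, 7.7, 6.0, 7.9, 7.9, 7.4]
-44.1 3 [7.8, 7.7, 8.2]
-39.6 1 [13.9]
-38.1 4 [14.1, 15.0, 14.1, 15.2]
-36.6 10 [15.1, 13.0, 14.2, 13.8, 14.3, 13.0, 13.5, 15.8, 13.1, 13.7]
-35.1 8 [13.0, 14.0, 12.9, 13.7, 12.4, 12.6, 12.4, 13.8]
-33.6 3 [13.3, 13.6, 14.7]
-32.1 8 [12.6, 15.1, 13.6, 14.1, 13.6, 13.0, 14.1, 15.1]
-30.6 8 [12.7, 13.7, 12.6, 14.6, 14.3, 13.8, 12.6, 13.4]
-29.1 6 [12.1, 14.3, 12.2, 13.3, 14.0, 13.3]
across y, up edge
22.3 11 [13.3, 13.3, 13.9, 13.9, 14.4, 12.6, 12.8, 13.2, 13.5, 14.2]
23.8 7 [12.1, 12.7, 12.7, 13.4, 14.1, 14.4, 12.3]
25.3 4 [13.1, 13.3, 13.7, 13.9]
26.8 14 [15.3, 15.4, 15.8, 15.9, 16.5, 9.2, 9.3, 9.3, 14.7, 9.4]
28.3 23 [15.0, 15.2, 10.0, 7.3, 15.4, 12.7, 15.5, 7.4, 13.0, 4.9]
29.8 10 [2.4, 2.7, 2.8, 3.1, 2.1, 2.4, 2.4, 2.7, 3.2, 3.4]
31.3 6 [2.1, 2.4, 3.1, 3.4, 3.8, 1.7]
32.8 11 [-1.0, 2.4, 2.6, -0.3, 2.6, 2.9, 0.3, 1.0, -0.6, -0.5]
34.3 6 [0.1, 0.9, -1.2, -0.1, 0.4, 0.8]
35.8 8 [-0.9, 0.1, 0.4, 0.9, 1.0, 1.8, -0.5, -0.5]
37.3 9 [-0.5, -0.5, -0.0, 1.3, -1.1, -0.4, -0.3, -0.4, -0.1]
38.8 5 [-1.6, -0.2, 0.1, 0.3, 0.6]
```

View pics/w3.png

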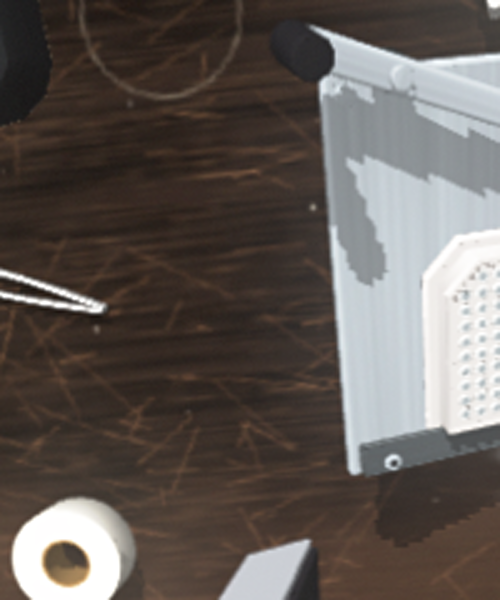

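The picture shows the flange tucked under the low rail's lip, the cut corner uphill, and the knob at (303,52). The depth gaps also fit the plate being home. Next I'll plan the lever push with the fingers closed.

```bash
cat > plan.py <<'E'
from h import *
D=np.load("deck.npz"); R,m=D["R"],D["m"]; seat=m+R@[-.0185-.0006,-.0133+.003,-.0015]; n=R[:,2]
def wp(th,gap=0,h=.028):
    a=np.radians(th); er=R@[np.cos(a),np.sin(a),0]; t=R@[-np.sin(a),np.cos(a),0]; th_=t*[1,1,0]; th_/=np.linalg.norm(th_)
    P=seat+R@[.084,-.016,0]+.1*er+h*n-(.007+gap)*t
    return P-.008*th_+[0,0,.022], np.degrees(np.arctan2(-th_[1],-th_[0])), t
E
python3 - <<'E'
from plan import *
s=get_obs(); p=np.array(s["tcp_pos"]);T=np.array(s["tool_rot"]); hd=np.degrees(np.arctan2(T[1,0],T[0,0])); print(p,hd,s["q"])
L=[("start above",)+wp(70,.014)[:2]]+[(a,)+wp(a)[:2] for a in (72,78,84,90,96,102,108,114,120,125,130,135)]
L[0]=(L[0][0],L[0][1],L[0][2])
for nm,P,h in L:
    a=np.radians(hd); X=np.array([np.cos(a),np.sin(a),0]);Y=np.array([np.sin(a),-np.cos(a),0]); d=P-p
    print(nm,P.round(4),round(h,1),"delta tool",(d@X).round(4),(d@Y).round(4),(-d[2]).round(4),"spin",round(-np.radians(h-hd),3)); p,hd=P,h
E
```

```text
[ 0.47543823 -0.21356714  0.30383051] -5.5502099206160835 [ 0.42789799  0.36124225 -0.08333618  1.76540513  0.03505641  1.01951617
 -1.33620898]
start above [ 0.6253 -0.1931  0.1797] -24.7 delta tool 0.1471 -0.0349 0.1241 spin 0.335
72 [ 0.6099 -0.1855  0.1761] -22.9 delta tool -0.0171 -0.0004 0.0036 spin -0.032
78 [ 0.6008 -0.1806  0.1739] -17.4 delta tool -0.0103 -0.0009 0.0023 spin -0.097
84 [ 0.5914 -0.1767  0.1711] -11.7 delta tool -0.0102 -0.001 0.0028 spin -0.099
90 [ 0.5817 -0.1737  0.1679] -5.8 delta tool -0.01 -0.001 0.0032 spin -0.102
96 [ 0.572  -0.1717  0.1643] 0.2 delta tool -0.0099 -0.001 0.0036 spin -0.105
102 [ 0.5622 -0.1707  0.1603] 6.4 delta tool -0.0098 -0.001 0.004 spin -0.108
108 [ 0.5526 -0.1707  0.156 ] 12.8 delta tool -0.0096 -0.0011 0.0043 spin -0.111
114 [ 0.5431 -0.1718  0.1514] 19.4 delta tool -0.0095 -0.0011 0.0046 spin -0.114
120 [ 0.5339 -0.1738  0.1466] 26.1 delta tool -0.0094 -0.0011 0.0048 spin -0.117
125 [ 0.5265 -0.1763  0.1424] 31.7 delta tool -0.0077 -0.001 0.0042 spin -0.099
130 [ 0.5194 -0.1795  0.1382] 37.5 delta tool -0.0077 -0.001 0.0042 spin -0.1
135 [ 0.5127 -0.1833  0.1339] 43.2 delta tool -0.0076 -0.001 0.0043 spin -0.1
```

```bash
python3 -m jog '[{"delta_pos":[0.049,-0.0117,0],"spin":0,"fingers":1},{"delta_pos":[0.049,-0.0117,0],"spin":0,"fingers":1},{"delta_pos":[0.049,-0.0117,0],"spin":0,"fingers":1},{"delta_pos":[0,0,0],"spin":0.16,"fingers":1},{"delta_pos":[0,0,0.03],"spin":0.175,"fingers":1},{"delta_pos":[0,0,0.03],"spin":0,"fingers":1},{"delta_pos":[0,0,0],"spin":0,"fingers":1},{"delta_pos":[0,0,0],"spin":0,"fingers":1}]' 10
cat > f.py <<'E'
from plan import *
import sys
th=float(sys.argv[1]); F=[]
for _ in range(int(sys.argv[2])):
    grab_frame("wrist"); s=get_obs(); F.append(s["contact_force"])
P,h,t=wp(th); F=np.array(F); p=np.array(s["tcp_pos"]); T=np.array(s["tool_rot"])
print("t",s["time"],"F",F.mean(0).round(2),"along push",(-(F@t)).mean().round(2),"sd",(F@t).std().round(2),"err to wp in tool",(T.T@(P-p)).round(4),"heading",np.degrees(np.arctan2(T[1,0],T[0,0])).round(1),"want",h.round(1),s["grip_width"])
E
python3 f.py 70 5
```

```text
time: 13.18
tcp_pos: [0.626, -0.1933, 0.2449]
tool_rot: [[0.908, -0.419, -0.001], [-0.419, -0.908, -0.0], [-0.001, 0.001, -1.0]]
contact_force: [-0.2, -0.9, 0.4]
grip_width: 0.0002
finger_force: 0.0
t 13.425 F [-0.25 -0.2   0.03] along push -0.13 sd 0.44 err to wp in tool [-0.0146 -0.0001  0.0691] heading -24.8 want -24.7 0.0008330025532367993
```

```bash
python3 -m jog '[{"delta_pos":[0,0,0.03],"spin":0,"fingers":1},{"delta_pos":[0,0,0.025],"spin":0,"fingers":1},{"delta_pos":[0,0,0.01],"spin":0,"fingers":1},{"delta_pos":[-0.004,0,0],"spin":0,"fingers":1},{"delta_pos":[-0.004,0,0],"spin":0,"fingers":1},{"delta_pos":[-0.004,0,0.001],"spin":0,"fingers":1},{"delta_pos":[-0.004,0,0.001],"spin":-0.03,"fingers":1},{"delta_pos":[0,0,0],"spin":0,"fingers":1}]'
python3 f.py 72 3
python3 -m jog '[{"delta_pos":[-0.005,-0.0005,0.0011],"spin":-0.048,"fingers":1},{"delta_pos":[-0.005,-0.0005,0.0011],"spin":-0.048,"fingers":1},{"delta_pos":[-0.005,-0.0005,0.0014],"spin":-0.049,"fingers":1},{"delta_pos":[-0.005,-0.0005,0.0014],"spin":-0.049,"fingers":1}]'
python3 f.py 84 3
```

```text
time: 14.42
tcp_pos: [0.612, -0.1867, 0.1789]
tool_rot: [[0.92, -0.391, 0.002], [-0.391, -0.92, -0.001], [0.002, -0.0, -1.0]]
contact_force: [2.1, -0.9, 3.4]
grip_width: 0.0004
finger_force: 1.3
t 14.575 F [ 2.77 -0.24  2.56] along push 3.15 sd 0.68 err to wp in tool [-0.0024 -0.0003  0.0024] heading -23.0 want -22.9 0.0004502379125577505
time: 15.08
tcp_pos: [0.5923, -0.1774, 0.1727]
tool_rot: [[0.979, -0.203, -0.001], [-0.203, -0.979, 0.001], [-0.001, -0.0, -1.0]]
contact_force: [3.2, 1.0, 3.3]
grip_width: 0.0006
finger_force: 1.6
t 15.225 F [1.55 0.96 1.82] along push 1.83 sd 0.49 err to wp in tool [-0.0005 -0.001   0.0013] heading -11.9 want -11.7 -0.0001114801234889677
```

```bash
python3 -m jog '[{"delta_pos":[-0.005,-0.0005,0.0018],"spin":-0.05,"fingers":1},{"delta_pos":[-0.005,-0.0005,0.0018],"spin":-0.05,"fingers":1},{"delta_pos":[-0.005,-0.0005,0.0018],"spin":-0.052,"fingers":1},{"delta_pos":[-0.005,-0.0005,0.0018],"spin":-0.052,"fingers":1},{"delta_pos":[-0.005,-0.0005,0.002],"spin":-0.054,"fingers":1},{"delta_pos":[-0.005,-0.0005,0.002],"spin":-0.054,"fingers":1}]'
python3 f.py 102 3
python3 -m jog '[{"delta_pos":[-0.0048,-0.0005,0.0021],"spin":-0.055,"fingers":1},{"delta_pos":[-0.0048,-0.0005,0.0021],"spin":-0.055,"fingers":1},{"delta_pos":[-0.0047,-0.0005,0.0023],"spin":-0.057,"fingers":1},{"delta_pos":[-0.0047,-0.0005,0.0023],"spin":-0.057,"fingers":1},{"delta_pos":[-0.0047,-0.0005,0.0024],"spin":-0.058,"fingers":1},{"delta_pos":[-0.0047,-0.0005,0.0024],"spin":-0.058,"fingers":1}]'
python3 f.py 120 3
```

```text
time: 15.98
tcp_pos: [0.5629, -0.1719, 0.1614]
tool_rot: [[0.994, 0.106, -0.001], [0.106, -0.994, 0.001], [-0.001, -0.001, -1.0]]
contact_force: [2.3, 2.7, 1.9]
grip_width: 0.0001
finger_force: 1.6
t 16.125 F [0.76 1.36 1.3 ] along push 1.36 sd 0.24 err to wp in tool [ 0.0002 -0.0019  0.0009] heading 5.9 want 6.4 0.0005989385701713983
time: 16.88
tcp_pos: [0.535, -0.176, 0.1478]
tool_rot: [[0.903, 0.43, -0.001], [0.43, -0.903, 0.001], [-0.001, -0.001, -1.0]]
contact_force: [3.1, 2.1, -0.8]
grip_width: 0.0003
finger_force: 1.5
t 17.025 F [1.74 1.21 0.25] along push 1.96 sd 0.21 err to wp in tool [ 0.0008 -0.003   0.0012] heading 25.3 want 26.1 0.0007309011423099164
```

```bash
python3 -m jog '[{"delta_pos":[-0.0038,-0.0013,0.0023],"spin":-0.055,"fingers":1},{"delta_pos":[-0.0038,-0.0013,0.0023],"spin":-0.055,"fingers":1},{"delta_pos":[-0.0025,-0.001,0.0014],"spin":-0.033,"fingers":1},{"delta_pos":[-0.0015,-0.0003,0.0008],"spin":-0.02,"fingers":1}]'
python3 f.py 128 2
python3 -m jog '[{"delta_pos":[-0.0013,-0.0002,0.0007],"spin":-0.017,"fingers":1},{"delta_pos":[-0.0013,-0.0002,0.0007],"spin":-0.017,"fingers":1}]'
python3 f.py 130 2
python3 -m jog '[{"delta_pos":[-0.0008,-0.0001,0.0004],"spin":-0.01,"fingers":1},{"delta_pos":[-0.0008,-0.0001,0.0004],"spin":-0.01,"fingers":1}]'
python3 f.py 131 2
python3 -m jog '[{"delta_pos":[-0.0008,-0.0001,0.0004],"spin":-0.01,"fingers":1},{"delta_pos":[-0.0008,-0.0001,0.0004],"spin":-0.01,"fingers":1}]'
python3 f.py 132 2
```

```text
time: 17.52
tcp_pos: [0.5237, -0.1798, 0.1416]
tool_rot: [[0.822, 0.57, 0.001], [0.57, -0.822, -0.001], [-0.0, 0.002, -1.0]]
contact_force: [3.2, 0.2, 1.7]
grip_width: 0.0007
finger_force: 1.5
t 17.625 F [2.62 0.12 0.98] along push 2.41 sd 0.11 err to wp in tool [-0.0001 -0.0017  0.0016] heading 34.7 want 35.2 0.00034321636991773867
time: 17.88
tcp_pos: [0.5206, -0.1801, 0.14]
tool_rot: [[0.801, 0.599, -0.001], [0.599, -0.801, -0.0], [-0.001, -0.0, -1.0]]
contact_force: [3.0, -0.2, 0.6]
grip_width: 0.0004
finger_force: 1.4
t 17.975 F [ 2.82 -0.22  1.75] along push 2.69 sd 0.7 err to wp in tool [-0.0003 -0.001   0.0016] heading 36.7 want 37.5 0.0005556427550170071
time: 18.23
tcp_pos: [0.519, -0.1807, 0.1391]
tool_rot: [[0.789, 0.614, -0.001], [0.614, -0.789, 0.0], [-0.001, -0.001, -1.0]]
contact_force: [2.5, 0.7, 0.4]
grip_width: 0.0006
finger_force: 1.4
t 18.325 F [2.62 0.14 1.09] along push 2.4 sd 0.05 err to wp in tool [-0.0003 -0.001   0.0017] heading 37.9 want 38.6 0.0006161893707706881
time: 18.58
tcp_pos: [0.5177, -0.1815, 0.1383]
tool_rot: [[0.777, 0.63, -0.001], [0.63, -0.777, 0.0], [-0.001, -0.001, -1.0]]
contact_force: [2.3, 0.7, -0.4]
grip_width: 0.0002
finger_force: 1.4
t 18.675 F [3.04 1.29 0.88] along push 3.18 sd 0.28 err to wp in tool [-0.0002 -0.0011  0.0017] heading 39.0 want 39.8 0.0005246153192159939
```

```bash
python3 -m jog '[{"delta_pos":[-0.0006,-0.0001,0.0003],"spin":-0.008,"fingers":1}]' | grep contact
python3 f.py 132.5 4
python3 -m jog '[{"delta_pos":[-0.0006,-0.0001,0.0003],"spin":-0.008,"fingers":1}]'| grep contact
python3 f.py 133 4
python3 -m jog '[{"delta_pos":[-0.0006,-0.0001,0.0003],"spin":-0.008,"fingers":1}]'| grep contact
python3 f.py 133.5 4
```

```text
contact_force: [2.9, 1.2, 0.0]
t 19.0 F [2.13 1.46 0.24] along push 2.35 sd 0.39 err to wp in tool [-0.0005 -0.0012  0.0019] heading 39.5 want 40.3 0.0007213176401366866
contact_force: [2.7, 1.3, 0.9]
t 19.325 F [ 2.33  1.61 -0.09] along push 2.41 sd 0.56 err to wp in tool [-0.0006 -0.0013  0.0021] heading 39.9 want 40.9 0.00048339345770362374
contact_force: [2.2, 2.6, 0.4]
t 19.65 F [2.6  1.51 0.15] along push 2.64 sd 0.46 err to wp in tool [-0.0007 -0.0013  0.0022] heading 40.4 want 41.5 0.0007083849574767564
```

```bash
echo 'sys.exit(1 if -(F@t).mean()>3.6 else 0)' >> f.py
python3 -m jog '[{"delta_pos":[-0.0004,0,0.0002],"spin":-0.006,"fingers":1}]' | grep contact && python3 f.py 134 4 &&
python3 -m jog '[{"delta_pos":[-0.0004,0,0.0002],"spin":-0.006,"fingers":1}]'| grep contact && python3 f.py 134 4 &&
python3 -m jog '[{"delta_pos":[-0.0004,0,0.0002],"spin":-0.006,"fingers":1}]'| grep contact && python3 f.py 134 4 &&
python3 -m jog '[{"delta_pos":[-0.0004,0,0.0002],"spin":-0.006,"fingers":1}]'| grep contact && python3 f.py 135 4 &&
python3 -m jog '[{"delta_pos":[-0.0004,0,0.0002],"spin":-0.006,"fingers":1}]'| grep contact && python3 f.py 135 4 &&
python3 -m jog '[{"delta_pos":[-0.0004,0,0.0002],"spin":-0.006,"fingers":1}]'| grep contact && python3 f.py 135 4
```

```text
contact_force: [1.2, 2.3, 0.8]
t 19.975 F [1.88 1.73 0.06] along push 2.25 sd 0.35 err to wp in tool [-0.0012 -0.0014  0.0025] heading 40.7 want 42.1 0.000547545877593454
contact_force: [2.1, 2.8, -0.8]
t 20.3 F [2.44 2.29 0.36] along push 3.08 sd 0.22 err to wp in tool [-0.0007 -0.0014  0.0023] heading 41.1 want 42.1 0.000130198768668529
contact_force: [2.4, 2.4, 0.1]
t 20.625 F [ 1.95  2.53 -0.28] along push 2.59 sd 0.52 err to wp in tool [-0.0003 -0.0014  0.002 ] heading 41.4 want 42.1 0.0003593847024317371
contact_force: [1.8, 3.5, -0.6]
t 20.95 F [1.77 2.28 0.09] along push 2.52 sd 0.4 err to wp in tool [-0.0014 -0.0017  0.0027] heading 41.8 want 43.2 0.0005178553358501374
contact_force: [2.5, 3.3, -0.2]
t 21.275 F [1.86 3.22 0.01] along push 3.1 sd 0.13 err to wp in tool [-0.0009 -0.0017  0.0026] heading 42.1 want 43.2 0.0004159274355484915
contact_force: [2.9, 3.2, -0.4]
t 21.6 F [ 1.64  3.29 -0.32] along push 2.83 sd 0.55 err to wp in tool [-0.0005 -0.0018  0.0024] heading 42.4 want 43.2 0.0007647047044495013
```

```bash

python3 -m jog '[{"delta_pos":[-0.0004,0,0.0002],"spin":-0.006,"fingers":1}]' | grep contact && python3 f.py 136 4 &&
python3 -m jog '[{"delta_pos":[-0.0004,0,0.0002],"spin":-0.006,"fingers":1}]'| grep contact && python3 f.py 136 4 &&
python3 -m jog '[{"delta_pos":[-0.0004,0,0.0002],"spin":-0.006,"fingers":1}]'| grep contact && python3 f.py 136 4 &&
python3 -m jog '[{"delta_pos":[-0.0004,0,0.0002],"spin":-0.006,"fingers":1}]'| grep contact && python3 f.py 137 4 &&
python3 -m jog '[{"delta_pos":[-0.0004,0,0.0002],"spin":-0.006,"fingers":1}]'| grep contact && python3 f.py 137 4 &&
python3 -m jog '[{"delta_pos":[-0.0004,0,0.0002],"spin":-0.006,"fingers":1}]'| grep contact && python3 f.py 137 4
```

```text
contact_force: [0.4, 3.8, 0.3]
t 21.925 F [ 1.36  3.36 -0.59] along push 2.6 sd 0.2 err to wp in tool [-0.0016 -0.002   0.003 ] heading 42.8 want 44.4 0.000448967403772212
contact_force: [1.0, 3.0, -0.2]
t 22.25 F [1.34 3.59 0.57] along push 3.3 sd 0.33 err to wp in tool [-0.0012 -0.002   0.0028] heading 43.1 want 44.4 0.00026970761804344975
contact_force: [0.8, 4.0, -0.0]
t 22.575 F [1.13 3.77 0.35] along push 3.17 sd 0.24 err to wp in tool [-0.0008 -0.0021  0.0026] heading 43.5 want 44.4 0.0005960443708671199
contact_force: [0.8, 4.1, 0.4]
t 22.9 F [1.37 3.86 0.11] along push 3.28 sd 0.34 err to wp in tool [-0.0021 -0.0023  0.0033] heading 43.8 want 45.5 0.0006200701576717702
contact_force: [1.2, 4.3, 0.1]
t 23.225 F [1.52 4.85 0.86] along push 4.36 sd 0.51 err to wp in tool [-0.0019 -0.0022  0.0031] heading 44.2 want 45.5 0.0005832167224287256
```

```bash
sed -i 's/>3.6/>5.4/' f.py
python3 -m jog '[{"delta_pos":[-0.0003,0,0.0002],"spin":0,"fingers":1}]' | grep contact && python3 f.py 136 6 &&
python3 -m jog '[{"delta_pos":[-0.0003,0,0.0002],"spin":0,"fingers":1}]'| grep contact && python3 f.py 136 6
```

```text
contact_force: [1.3, 5.3, 0.8]
t 23.65 F [1.77 5.34 1.25] along push 4.96 sd 0.41 err to wp in tool [-0.0002 -0.0019  0.0021] heading 44.2 want 44.4 0.000562414555234389
contact_force: [1.5, 4.6, 1.0]
t 24.075 F [1.15 5.31 2.02] along push 4.94 sd 0.51 err to wp in tool [-0.0001 -0.0019  0.002 ] heading 44.2 want 44.4 0.0005583105633838702
```

```bash
sed -i 's/>5.4/>5.8/' f.py
python3 -m jog '[{"delta_pos":[-0.0003,0,0.0002],"spin":0,"fingers":1}]' | grep contact && python3 f.py 136 6 &&
python3 -m jog '[{"delta_pos":[-0.0003,0,0.0002],"spin":0,"fingers":1}]'| grep contact && python3 f.py 136 6
```

```text
contact_force: [1.7, 6.5, 2.7]
t 24.5 F [1.42 5.53 2.13] along push 5.29 sd 0.31 err to wp in tool [ 0.     -0.0019  0.0019] heading 44.2 want 44.4 0.0001735845636715194
contact_force: [2.2, 5.4, 2.6]
t 24.925 F [1.69 6.22 2.84] along push 6.23 sd 0.47 err to wp in tool [ 0.0001 -0.0019  0.0018] heading 44.2 want 44.4 0.0002099511730272459
```

```bash
python3 -m jog '[{"delta_pos":[0.001,0,-0.0005],"spin":0,"fingers":1},{"delta_pos":[0.004,0,-0.002],"spin":0,"fingers":1},{"delta_pos":[0.01,0,-0.006],"spin":0,"fingers":1},{"delta_pos":[0.01,0,-0.03],"spin":0,"fingers":1},{"delta_pos":[0,0,-0.05],"spin":0,"fingers":1},{"delta_pos":[-0.03,0.03,-0.05],"spin":0.1,"fingers":1},{"delta_pos":[-0.05,0.03,-0.03],"spin":0.1,"fingers":1},{"delta_pos":[0,0,0],"spin":0,"fingers":1}]'
python3 -m jog '[{"delta_pos":[0,0,0],"spin":0.18,"fingers":1},{"delta_pos":[0,0,0],"spin":0.18,"fingers":1},{"delta_pos":[0,0,0],"spin":0.18,"fingers":1},{"delta_pos":[0,0,0],"spin":0,"fingers":1},{"delta_pos":[0,0,0],"spin":0,"fingers":1}]'
python3 look.py; python3 - <<'E'
import numpy as np
X=np.load("pts.npy"); k=X[(X[:,2]>36)&(X[:,2]<50)&(abs(X[:,0]-13)<30)&(abs(X[:,1]-55)<30)]; print(len(k),np.median(k,0) if len(k) else 0)
E
```

```text
time: 25.92
tcp_pos: [0.509, -0.2679, 0.3019]
tool_rot: [[0.847, 0.532, 0.002], [0.532, -0.847, -0.007], [-0.002, 0.006, -1.0]]
contact_force: [-0.6, 0.3, -0.6]
grip_width: 0.0006
finger_force: 0.0
time: 26.55
tcp_pos: [0.5101, -0.2608, 0.2991]
tool_rot: [[0.999, 0.035, -0.001], [0.035, -0.999, -0.0], [-0.001, 0.0, -1.0]]
contact_force: [-1.4, 1.3, 1.0]
grip_width: 0.0005
finger_force: 0.0
[ 0.51004589 -0.26106698  0.2990436 ] 26.6
body top n 1745
body rect c,size,ang ((10.655826568603516, 19.087051391601562), (98.45325469970703, 81.25635528564453), 0.9067332744598389) z 13.55859794913789 pct [[-37.5, -21.0], [58.9, 56.6]]
knob top 178 [12.7 57.9 42.3] [ 4.  51.2 38.1] [18.9 63.7 44.4]
deck z -1.4756339185895084
192 [13.33885956 58.0575297  42.26191833]
```

```bash
python3 -c "
from cell import *
print(finish_job())"
```

```text
the job is handed in; nothing more can be done
None
```

The plate is home under both lips, and the clamp is closed on its cut corner at about 135°, last pushed with about 6 N at the knob (roughly 5 N at the roller, an estimate since roller pressure can't be read). The job was handed in at about 27 s with the arm clear; no verdict came back.

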